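# Start the tube roller mixer at full speed

## Robot

A 6-joint arm with a two-finger parallel gripper is mounted at the origin on the work surface. World frame = base frame: x ahead of the robot, y to its left, z up, the work surface at z = 0. Lengths are in m, angles in rad, forces in N, time in s.
With the tool pointing down it reaches from about 0.35 to 0.775 m from the base axis. Payload 7.3 kg.
Tool frame: the origin (TCP) lies at the centre of the arm's flange, where the gripper is bolted on; the fingertips stand 178 mm ahead of it and the grasp point (between the pads) lies 159 mm ahead of it; z points along the fingers, y is the line along which they close (so a half turn about z gives the same grasp; the last joint's range is limited). The gripper opens to 92 mm and grips with 3 to 60 N. Pads are 19 mm wide; open, the fingers measure 130 mm over their backs; the gripper's body (75 mm by 190 mm) begins 47 mm behind the grasp point.
Start: joints at [-1.267, 0.342, 1.524, -0, 1.275, -0.146], TCP at [0.228, -0.473, 0.405] pointing down, gripper open.
Joint ranges: [-2.53, 2.53], [-0.77, 2.02], [0.04, 2.7], [-1, 4.14], [0.28, 2.66], [-3.11, 3.11]. Speed limits (rad/s): [2.57, 2.57, 3.14, 3.14, 3.14, 3.14].

## Interface

Orientations are given as [roll, pitch, yaw] about the fixed x, y, z axes, in that order (R = Rz(yaw) Ry(pitch) Rx(roll)).
In Python, from cell import telemetry, vision, ticket gives the robot as it stands.
- The arm moves only by the shell command python3 -m crank 'ROWS' [FORCE]. ROWS is JSON, a list of rows, each a list of 5 numbers: the gripper command: -1 is shut, 1 is fully open, values between are in proportion, then the shift along the tool's x, y, z in mm, then the turn about the tool's z in rad. In form: [[fingers, dx, dy, dz, roll], ...]. A call has 1 to 12 rows; each row is the pose to reach, as a shift and turn from the pose commanded when the call began, along the tool's axes at that moment; what a row does not reach only later rows make up. A row lasts 1/12 s, in which the tool goes at most 41.7 mm and 7.16 degrees, less where a joint would pass 70% of its speed; a pose out of reach is approached as far as the arm can. A call with a gripper value outside its range is refused whole. The fingers move at their own pace and stop on an object; FORCE is the grip in N (left out, the last holds). Time passes only in rows, so rows that repeat a pose let the fingers close. It gives the time, the measured TCP pose, the force, the opening and the grip force at its end, in the units of the state.
- telemetry.observe(): the state, without advancing time (a new reading comes with each control period).
- vision.read_camera(name): name is "scene" or "top" or "wrist"; returns (picture, depth): 420x560x3 uint8, red, green, blue; 420x560 float32, m along the optical axis (not along the pixel's ray), 0 where there is no reading.
- vision.get_calibration(name): a dict with "camera_matrix" (3x3 intrinsics, pixels), "dist" ([k1, k2, p1, p2, k3] as OpenCV has them; the pictures are not rectified), "rvec" (rotation vector, rad) and "tvec" (3), from world to camera coordinates, as OpenCV has them. Camera axes: x right, y down, z forward; pixel columns grow to the right and rows downward; lengths in m; the calibration is good to about 2 mm. A picture is of the moment at which its call begins: read the wrist's pose just before it. get_calibration takes no time and is no camera call; for the wrist camera it gives the pose at the moment of the call.
- ticket.hand_in(): hands the job in; it is judged then, once.
The state is a dict: "time": time; "qpos": joint angles; "qvel": joint speeds; "joint_efforts": joint torques, N m; "tool_pos": TCP position; "tool_rot": TCP orientation; "contact_force": force on the tool from outside, world axes, zero at the start; "torque": the same for the moment, N m; "opening": finger opening in m; "grip_force": force on a finger pad.
Only numpy, scipy, OpenCV 4.12 (cv2) and the standard library are available. Lean on these libraries where they do the work, as an engineer would, in place of code of your own. Each camera call takes 0.05 s, during which the arm holds its last target. There are 200 camera calls.

## Task

Start the tube roller mixer at full speed: with your fingertips push its speed lever past the first click and all the way to the second stop, so that it stays there, and only then press the larger round button at the other end of the panel, the start button, fully down and let it come back up. Nothing is to be gripped or lifted: leave the bottle, the tube rack and the two stoppers standing where they are.

Things in the scene. Friction and masses are not known exactly. Their poses are not given: they have to be found in the camera images.
- mixer: White tube roller mixer, fixed, 220 (x) by 320 (y) mm. Origin: centre of its underside. x points away from the operator, y to the operator's left, z up. Near half (x -105 to 0): flat grey panel, top 70 mm above the origin, with, right to left, speed lever, black timer dial (fixed, 34 mm wide, 16 tall, at x -55, y +47) and start button. Far half: rollers with tubes on them, up to 108 mm high.
- lever_top (a point): Centre of the top of the speed lever's black paddle, 36 mm above the panel. The paddle is 26 mm (mixer x) by 10 mm (mixer y) and fills 6 to 36 mm above the panel. It slides in a straight slot at mixer x -55 mm, from y -100 mm (off) to y -30 mm (second stop).
- speed_lever (a joint): Lever travel in m along mixer +y: 0 off (start), 0.035 first click (slow), 0.070 second stop (full speed, hard stop). Spring detents hold it at these three, with humps at 0.0175 and 0.0525: let go between the humps it springs to 0.035; let go beyond 0.0525 it snaps to 0.070 and stays. Each hump takes 6 to 10 N to pass, more when pushed fast.
- start_top (a point): Centre of the top face of the round start button (black, 32 mm across, in a low housing on the panel at mixer x -55, y +112 mm), pressed downwards. The point moves with the button.
- start (a joint): How far the start button is pressed in m: 0 = up, 0.006 = fully down; a spring of 4 N at full travel lifts it again.
- bottle: Loose white plastic bottle, 60 mm diameter, 125 mm tall, standing to the right of the mixer; origin at the centre of its underside. Not to be moved.
- rack: Loose clear rack, 60 by 150 mm, with upright tubes up to 118 mm high, standing to the left of the mixer; origin at the centre of its underside. Not to be moved.
- stopper_a: Loose rubber stopper, 25 mm diameter, 30 mm tall, standing in front of the mixer; origin at the centre of its underside. Not to be moved.
- stopper_b: A second such stopper, further left in front of the mixer; origin at the centre of its underside. Not to be moved.

How it is judged:
By the outcome, as a careful person would: the job done as asked, in the order asked, and still so for the second after the job is handed in, with the robot touching nothing.
It also fails if it takes over 42 s, if anything falls off the work surface, if the arm or the gripper's body presses on something with over 40 N, if the wrist force passes 120 N, or if a joint passes its speed limit or range.

## Working session

There is one attempt and no reset: what is moved stays moved. The work goes in short steps, Python scripts to look and compute and a shell command to move; the robot and the scene stay as the last step left them, time stands still between calls to the robot, and variables do not carry over. Pictures are saved under pics/ and viewed, at most 10 in all, crops included, and the job is handed in when it is done.

```bash
mkdir -p pics; cat > h.py <<'E'
import numpy as np, cv2
from cell import telemetry, vision, ticket
def grab(n,f):
    c=vision.get_calibration(n); im,d=vision.read_camera(n)
    np.savez('pics/'+f+'.npz',im=im,d=d,**{k:np.array(v) for k,v in c.items()})
    cv2.imwrite('pics/'+f+'.png',im[:,:,::-1]); return im,d,c
def load(f):
    z=np.load('pics/'+f+'.npz'); return z['im'],z['d'],z
def ray(c,u,v):
    p=cv2.undistortPoints(np.array([[[u,v]]],float),np.array(c['camera_matrix']),np.array(c['dist']))[0,0]
    R=cv2.Rodrigues(np.array(c['rvec'],float))[0]; t=np.array(c['tvec'],float).ravel()
    return -R.T@t, R.T@np.array([p[0],p[1],1.])
def onz(c,u,v,z):
    o,r=ray(c,u,v); return o+r*(z-o[2])/r[2]
def dep(c,d,u,v):
    o,r=ray(c,u,v); return o+r*d[int(v),int(u)]
E
python3 - <<'E'
from h import *
s=telemetry.observe(); print({k:np.round(v,3) for k,v in s.items()})
a=grab('top','top')[0]; b=grab('scene','scene')[0]
E
```

```text
{'time': np.float64(0.0), 'qpos': array([-1.267,  0.343,  1.525, -0.   ,  1.275, -0.146]), 'qvel': array([-0.001,  0.003, -0.   ,  0.   , -0.001, -0.001]), 'joint_efforts': array([-3.0000e-03, -4.3124e+01, -2.4423e+01,  7.2000e-02,  5.6000e-02,
       -0.0000e+00]), 'tool_pos': array([ 0.228, -0.473,  0.404]), 'tool_rot': array([-3.14, -0.  ,  0.45]), 'contact_force': array([-0.487,  0.29 , -0.548]), 'torque': array([-0.031, -0.003,  0.014]), 'grip_force': np.float64(0.0), 'opening': np.float64(0.092)}
```

View pics/top.png

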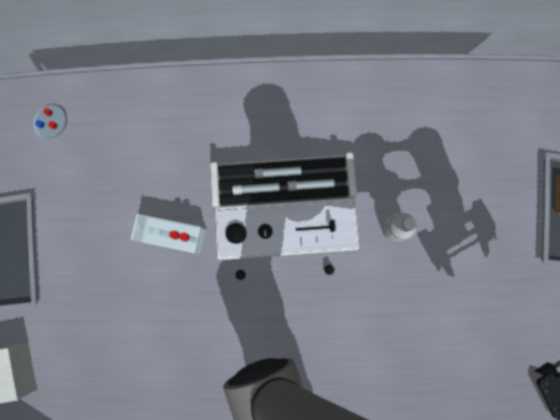

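View pics/scene.png

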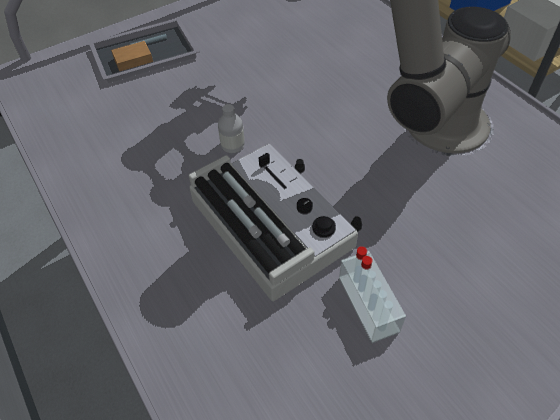

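The top view shows the start button at (236,232), dial (265,231), lever at (333,226), bottle (402,226), stoppers at (240,274) and (329,269), and the rack at (170,235). The scene view shows the lever at (264,159), dial (305,205) and button (323,226).

```bash
python3 - <<'E'
from h import *
P={}
for f,box in (('top',(205,360,200,262)),('scene',(235,355,140,245))):
    im,d,c=load(f); m=(im.max(2)<50).astype(np.uint8)
    n,l,st,ce=cv2.connectedComponentsWithStats(m)
    for i in range(1,n):
        u,v=ce[i]
        if st[i,4]>12 and box[0]<u<box[1] and box[2]<v<box[3]:
            q=dep(c,d,u,v); print(f,ce[i].round(1),st[i],'dep',q.round(4),'z.106',onz(c,u,v,.106).round(4),'z.085',onz(c,u,v,.085).round(4))
im,d,c=load('top')
for n,(u,v) in dict(bottle=(404,224),rack=(168,234),sa=(329,269),sb=(240,274),panel1=(225,250),panel2=(350,242),pnl3=(285,215)).items(): print(n,dep(c,d,u,v).round(4))
big=lambda f,b:cv2.resize(load(f)[0][b[2]:b[3],b[0]:b[1],::-1],None,fx=4,fy=4,interpolation=cv2.INTER_CUBIC)
cv2.imwrite('pics/c1.png',np.vstack([big('top',(205,365,200,265)),big('scene',(230,390,140,220))]))
E
```

```text
top [331.5 225.4] [329 221   5  10  35] dep [ 0.4976 -0.0829  0.1035] z.106 [ 0.4974 -0.0826  0.106 ] z.085 [ 0.4994 -0.0852  0.085 ]
top [235.7 232.6] [227 224  19  18 282] dep [0.4893 0.1239 0.0926] z.106 [0.4882 0.1222 0.106 ] z.085 [0.49   0.1248 0.085 ]
top [264.8 230.5] [259 225  13  13 116] dep [0.4926 0.0609 0.0866] z.106 [0.4909 0.06   0.106 ] z.085 [0.4927 0.061  0.085 ]
scene [263.6 159.8] [259 153  10  14 107] dep [ 0.503  -0.0792  0.1026] z.106 [ 0.5045 -0.0765  0.106 ] z.085 [ 0.495  -0.0931  0.085 ]
scene [299.4 165.5] [295 159  10  14  98] dep [ 0.4087 -0.0763  0.0264] z.106 [ 0.4498 -0.0186  0.106 ] z.085 [ 0.4389 -0.0338  0.085 ]
scene [246.9 220.2] [ 195  163  110  115 3910] dep [0.6192 0.0411 0.1052] z.106 [0.6194 0.0417 0.106 ] z.085 [0.6127 0.0279 0.085 ]
scene [275.4 177.7] [265 167  21  21  70] dep [ 0.496  -0.0444  0.0713] z.106 [ 0.5114 -0.0192  0.106 ] z.085 [ 0.5021 -0.0344  0.085 ]
scene [304.  205.7] [297 198  15  16 194] dep [0.4957 0.0643 0.0866] z.106 [0.5045 0.0763 0.106 ] z.085 [0.495  0.0633 0.085 ]
scene [323.3 226.4] [312 216  23  21 379] dep [0.4986 0.135  0.097 ] z.106 [0.5027 0.1399 0.106 ] z.085 [0.4932 0.1285 0.085 ]
bottle [ 0.4938 -0.234   0.1232]
rack [0.4896 0.2695 0.1035]
sa [ 0.4043 -0.0817  0.0291]
sb [0.399  0.123  0.0317]
panel1 [0.4533 0.1509 0.0711]
panel2 [ 0.4626 -0.1263  0.071 ]
pnl3 [0.5271 0.0157 0.0727]
```

View pics/c1.png

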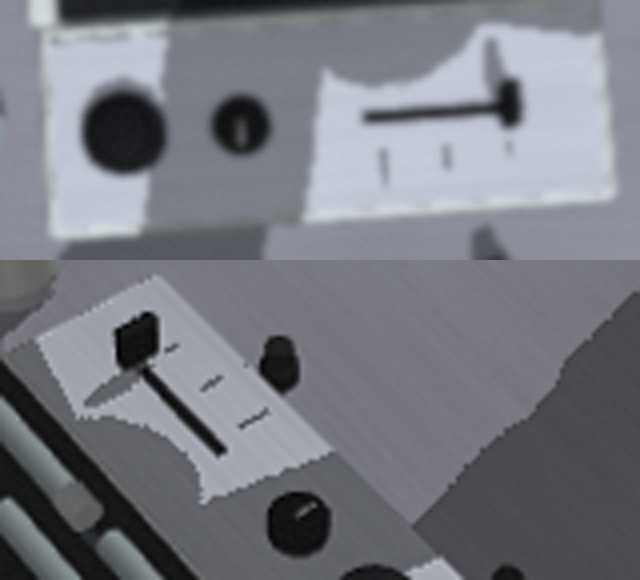

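```bash
python3 - <<'E'
from h import *
im,d,c=load('top')
e=[onz(c,*p,.07) for p in ((296.3,229.5),(330,226.5),(218,259),(358,248))]
print(np.round(e,4)); 
for a,b in ((0,1),(2,3)): v=e[a]-e[b]; print('yaw',np.arctan2(-v[0],v[1]))
yaw=.05; ex=np.array([np.cos(yaw),np.sin(yaw)]); ey=np.array([-ex[1],ex[0]])
L0=np.mean([onz(c,332.5,225.5,.106)[:2]],0)
g={'lever0':L0,'stage':L0-ey*.042,'end':L0+ey*(.070-.024),'button':L0+ey*.212,'panel ctr from corners':(e[2]+e[3])[:2]/2}
T=telemetry.observe(); t=T['tool_pos']; y=T['tool_rot'][2]
for k,p in g.items():
    w=p-t[:2]; print(k,p.round(4),'tool dx,dy mm',np.round(1e3*np.array([w@[np.cos(y),np.sin(y)],w@[np.sin(y),-np.cos(y)]]),1))
print('z btn', [dep(c,d,u,232)[2].round(4) for u in (231,235,239)], 'roll',y-yaw, t)
E
```

```text
[[ 0.4942 -0.0084  0.07  ]
 [ 0.4985 -0.0836  0.07  ]
 [ 0.4339  0.1669  0.07  ]
 [ 0.4488 -0.1436  0.07  ]]
yaw 0.05768300520200825
yaw 0.04785785106246843
lever0 [ 0.4971 -0.0848] tool dx,dy mm [ 410.8 -232.3]
stage [ 0.4992 -0.1268] tool dx,dy mm [ 394.4 -193.6]
end [ 0.4948 -0.0389] tool dx,dy mm [ 428.7 -274.7]
button [0.4866 0.1269] tool dx,dy mm [ 493.3 -427.6]
panel ctr from corners [0.4413 0.0116] tool dx,dy mm [ 402.5 -343.5]
z btn [np.float64(0.0914), np.float64(0.0928), np.float64(0.0936)] roll 0.39984311634523034 [ 0.22823993 -0.47265714  0.40412185]
```

```bash
python3 -m crank '[[-1,36,-18,0,0.04],[-1,72,-36,0,0.08],[-1,108,-53,0,0.12],[-1,144,-71,0,0.16],[-1,180,-89,0,0.2],[-1,216,-106,0,0.24],[-1,252,-124,0,0.28],[-1,288,-142,0,0.32],[-1,324,-160,0,0.36],[-1,360,-177,0,0.4],[-1,394,-193.6,20,0.4],[-1,394,-193.6,40,0.4]]'
python3 - <<'E'
from h import *
im,d,c=grab('wrist','w1'); s=telemetry.observe(); print(s['time'],s['tool_pos'],s['tool_rot'],s['opening'],s['contact_force'])
E
```

```text
time: 1.1
tool_pos: [0.5018, -0.1226, 0.365]
tool_rot: [-3.141, -0.004, 0.055]
contact_force: [0.4, 0.0, -1.4]
opening: 0.0161
grip_force: 0.0
1.15 [ 0.49948554 -0.12395186  0.35999444] [-3.13860353  0.00517358  0.05462326] 0.01220461493282495 [-2.30410027  0.51916746 -4.00468161]
```

View pics/w1.png

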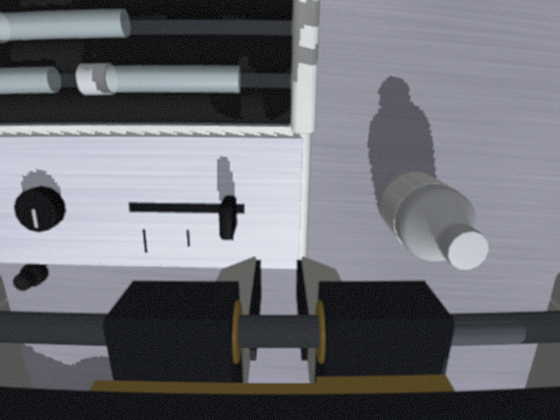

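The wrist view shows the lever paddle at about (229,217), with the slot running left to (130,207). The dial is at (40,209), the fingertips at about (250–310,262), and the bottle at right is well clear.

```bash
python3 - <<'E'
from h import *
im,d,c=load('w1')
m=(im.max(2)<50)
P=[dep(c,d,u,v) for v in range(185,250) for u in range(205,255) if m[v,u] and d[v,u]>0]
P=np.array(P); t=P[P[:,2]>.1]; print(len(t),t.min(0),t.max(0),t.mean(0), (t.min(0)+t.max(0))/2)
for p in ((132,207),(303,264),(303,140)): print(onz(c,*p,.07).round(4))
print(dep(c,d,40,205),dep(c,d,40,215))
s=telemetry.observe(); print(s['tool_pos'],s['tool_rot'])
E
```

```text
464 [ 0.48850444 -0.09020758  0.10026054] [ 0.51257613 -0.07960912  0.10727428] [ 0.50178037 -0.08565955  0.10520446] [ 0.50054029 -0.08490835  0.10376741]
[ 0.496  -0.0076  0.07  ]
[ 0.4554 -0.1434  0.07  ]
[ 0.5541 -0.136   0.07  ]
[0.49919354 0.05578142 0.08667599] [0.49128017 0.0569748  0.08655158]
[ 0.49948554 -0.12395186  0.35999444] [-3.13860353  0.00517358  0.05462326]
```

```bash
python3 -m crank '[[-1,0.5,0,35,0],[-1,0.5,0,70,0],[-1,0.5,0,90,0],[-1,0.5,0,100,0],[-1,0.5,0,100,0],[-1,0.5,0,100,0]]'
python3 -m crank '[[-1,0,-6,0,0],[-1,0,-12,0,0],[-1,0,-16,0,0],[-1,0,-19,0,0],[-1,0,-22,0,0],[-1,0,-25,0,0],[-1,0,-28,0,0],[-1,0,-28,0,0]]'
```

```text
time: 1.65
tool_pos: [0.4996, -0.1277, 0.2654]
tool_rot: [3.141, -0.0, 0.049]
contact_force: [-0.2, -0.7, -0.1]
opening: 0.0005
grip_force: 0.0
time: 2.32
tool_pos: [0.4983, -0.0995, 0.2657]
tool_rot: [3.139, -0.002, 0.051]
contact_force: [-1.6, -4.6, 3.0]
opening: 0.0005
grip_force: 2.6
```

```bash
python3 -m crank '[[-1,0,-4,0,0],[-1,0,-8,0,0],[-1,0,-12,0,0],[-1,0,-16,0,0],[-1,0,-20,0,0],[-1,0,-24,0,0],[-1,0,-28,0,0],[-1,0,-32,0,0],[-1,0,-36,0,0],[-1,0,-40,0,0],[-1,0,-44,0,0],[-1,0,-44,0,0]]'
python3 - <<'E'
from h import *
im,d,c=grab('wrist','w2')
E
```

```text
time: 3.32
tool_pos: [0.4957, -0.0545, 0.2646]
tool_rot: [-3.141, 0.0, 0.05]
contact_force: [-0.2, -0.2, -0.4]
opening: 0.0003
grip_force: 0.0
```

View pics/w2.png

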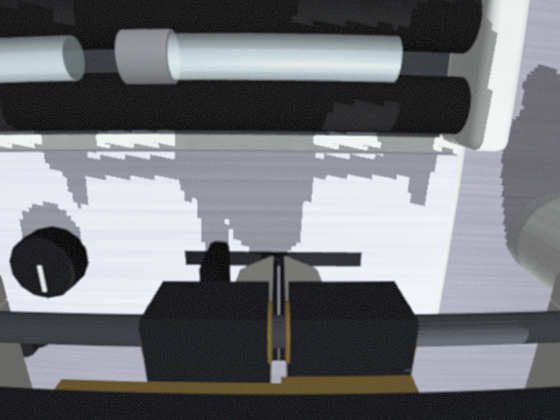

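The wrist view shows the paddle at about (216,262), a little ahead of the fingertips (238–320,270) and near the slot's left end at 187.

```bash
python3 - <<'E'
from h import *
im,d,c=load('w2')
m=(im.max(2)<50)
P=np.array([dep(c,d,u,v) for v in range(235,282) for u in range(195,238) if m[v,u] and d[v,u]>0])
t=P[P[:,2]>.095]; print(len(t),t.min(0),t.max(0),(t.min(0)+t.max(0))/2)
print(onz(c,187,257,.07),onz(c,360,259,.07))
E
```

```text
631 [ 0.49950418 -0.03840034  0.09501271] [ 0.53234327 -0.01955437  0.15848547] [ 0.51592372 -0.02897736  0.12674909]
[ 0.49658001 -0.00611321  0.07      ] [ 0.50000119 -0.09454996  0.07      ]
```

```bash
python3 -m crank '[[-1,0,-3,0,0],[-1,0,-6,0,0],[-1,0,-9,0,0],[-1,0,-12,0,0],[-1,0,-15,0,0],[-1,0,-18,0,0],[-1,0,-18,0,0]]'
python3 -m crank '[[-1,0,-2,0,0],[-1,0,-4,0,0],[-1,0,-4,0,0]]'
```

```text
time: 3.95
tool_pos: [0.495, -0.0382, 0.2648]
tool_rot: [3.138, -0.0, 0.051]
contact_force: [-0.7, -10.5, -0.7]
opening: 0.0004
grip_force: 5.1
time: 4.2
tool_pos: [0.495, -0.0367, 0.265]
tool_rot: [3.133, -0.0, 0.052]
contact_force: [-2.1, -27.3, -1.7]
opening: 0.0006
grip_force: 13.1
```

```bash
python3 -m crank '[[-1,0,10,0,0],[-1,0,25,0,0],[-1,0,30,-30,0],[-1,0,30,-65,0],[-1,0,30,-100,0],[-1,0,30,-100,0]]'
python3 - <<'E'
from h import *
im,d,c=grab('wrist','w3'); s=telemetry.observe(); print(s['time'],s['tool_pos'],s['tool_rot'])
E
```

```text
time: 4.7
tool_pos: [0.4976, -0.0635, 0.3711]
tool_rot: [3.138, -0.011, 0.05]
contact_force: [1.3, -0.4, 0.5]
opening: 0.0004
grip_force: 0.0
4.75 [ 0.49694604 -0.0632374   0.36822326] [ 3.13910519 -0.00758571  0.04980109]
```

View pics/w3.png

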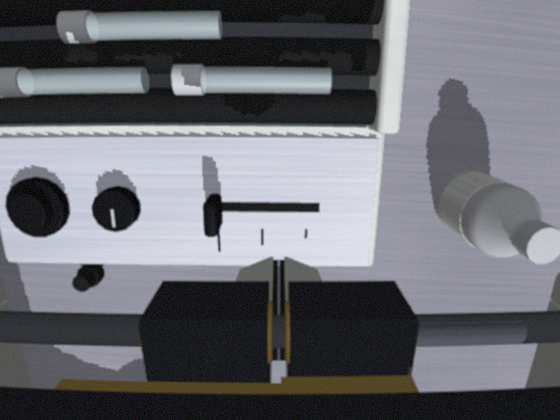

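The paddle is now at (213,215), at the left end of the slot and beside the last tick mark at 219. The start button is at (38,207) and the dial at (117,208). I'll measure the lever and the button.

```bash
python3 - <<'E'
from h import *
im,d,c=load('w3')
m=(im.max(2)<50)
def f(u0,u1,v0,v1,z):
    P=np.array([dep(c,d,u,v) for v in range(v0,v1) for u in range(u0,u1) if m[v,u] and d[v,u]>0])
    t=P[P[:,2]>z]; print(len(t),t.min(0).round(4),t.max(0).round(4),((t.min(0)+t.max(0))/2).round(4),np.median(t,0).round(4)); return (t.min(0)+t.max(0))/2
f(195,235,185,245,.1); b=f(0,80,170,245,.088)
s=telemetry.observe(); y=.05
for p in (b[:2],np.array([.4875,.126])):
    w=p-s['tool_pos'][:2]; print(1e3*np.array([w@[np.cos(y),np.sin(y)],w@[np.sin(y),-np.cos(y)]]))
E
```

```text
439 [ 0.4859 -0.0203  0.1001] [ 0.5097 -0.011   0.1076] [ 0.4978 -0.0156  0.1039] [ 0.4988 -0.0161  0.1056]
1249 [0.476  0.1108 0.088 ] [0.507  0.1408 0.0942] [0.4915 0.1258 0.0911] [0.4924 0.1246 0.0918]
[   3.99425938 -189.04693418]
[ 2.36949502e-02 -1.89473005e+02]
```

The lever travelled 69.3 mm, so it is at the second stop. Next is the button.

```bash
python3 -m crank '[[-1,0,-35,0,0],[-1,1,-70,0,0],[-1,2,-105,0,0],[-1,2,-140,0,0],[-1,2,-170,0,0],[-1,2,-189,20,0],[-1,2,-189,45,0],[-1,2,-189,70,0],[-1,2,-189,85,0],[-1,2,-189,85,0],[-1,2,-189,85,0]]'
python3 -m crank '[[-1,0,0,4,0],[-1,0,0,8,0],[-1,0,0,11,0],[-1,0,0,14,0],[-1,0,0,14,0]]'
```

```text
time: 5.67
tool_pos: [0.4884, 0.1258, 0.2786]
tool_rot: [3.141, 0.003, 0.05]
contact_force: [1.2, -0.6, 0.5]
opening: 0.0006
grip_force: 0.0
time: 6.08
tool_pos: [0.4891, 0.1256, 0.2659]
tool_rot: [3.142, -0.001, 0.05]
contact_force: [0.4, 0.2, 2.5]
opening: 0.0004
grip_force: 1.5
```

```bash
python3 -m crank '[[-1,0,0,1.5,0],[-1,0,0,3,0],[-1,0,0,4,0],[-1,0,0,4,0],[-1,0,0,4,0]]'
```

```text
time: 6.5
tool_pos: [0.489, 0.1257, 0.2639]
tool_rot: [3.141, -0.003, 0.05]
contact_force: [-5.5, -0.9, 20.4]
opening: 0.0005
grip_force: 10.0
```

```bash
python3 -m crank '[[-1,0,0,1,0],[-1,0,0,1,0]]'
python3 - <<'E'
from h import *
im,d,c=grab('wrist','w4')
m=im.max(2)<60
P=np.array([dep(c,d,u,v) for v in range(200,275) for u in range(190,365) if d[v,u]>0])
z=P[(P[:,2]<.105)&(np.hypot(P[:,0]-.491,P[:,1]-.126)<.026)&(P[:,2]>.071)]
print(np.histogram(z[:,2],bins=np.arange(.071,.106,.0015)))
cv2.imwrite('pics/w4c.png',cv2.resize(im[180:300,180:380,::-1],None,fx=4,fy=4))
E
python3 -m crank '[[-1,0,0,-5,0],[-1,0,0,-15,0],[-1,0,0,-40,0],[-1,0,0,-75,0],[-1,0,0,-110,0],[-1,0,0,-110,0],[-1,0,0,-110,0]]'
```

```text
time: 6.67
tool_pos: [0.489, 0.1257, 0.2637]
tool_rot: [3.141, -0.003, 0.05]
contact_force: [-8.1, -1.1, 27.9]
opening: 0.0002
grip_force: 13.6
(array([  53,   83,   80,   85,   87,  100,  819, 1381,  247,  448,  103,
         44,   50,   62,   79,   86,  101,  114,  115,  129,  126,   89,
         22]), array([0.071 , 0.0725, 0.074 , 0.0755, 0.077 , 0.0785, 0.08  , 0.0815,
       0.083 , 0.0845, 0.086 , 0.0875, 0.089 , 0.0905, 0.092 , 0.0935,
       0.095 , 0.0965, 0.098 , 0.0995, 0.101 , 0.1025, 0.104 , 0.1055]))
time: 7.3
tool_pos: [0.489, 0.1257, 0.3727]
tool_rot: [-3.141, -0.004, 0.05]
contact_force: [-0.2, -0.1, -1.0]
opening: 0.0004
grip_force: 0.0
```

View pics/w4c.png

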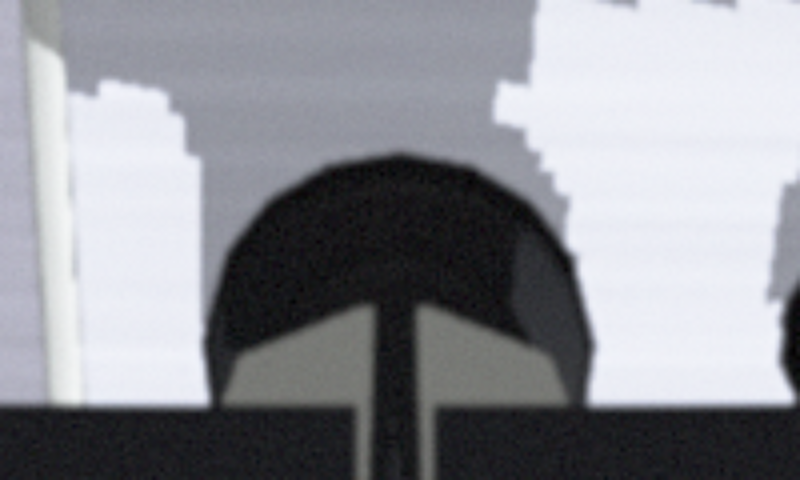

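The crop shows the fingertips on the button. The housing rim is at z≈0.082 and the pressed button at about 0.085, so the button bottomed out and the fingers did not rest on the housing. Before handing in, I'll check that everything is still where it was.

```bash
python3 -m crank '[[-1,0,40,-10,0],[-1,0,75,-20,0],[-1,0,110,-20,0],[-1,0,110,-20,0],[-1,0,110,-20,0]]'
python3 - <<'E'
from h import *
im,d,c=grab('wrist','w5'); grab('scene','s5')
m=(im.max(2)<50); v,u=np.nonzero(m&(d>0)); P=np.array([dep(c,d,a,b) for a,b in zip(u,v)])
for (x,y,z,r) in ((.498,-.0156,.1,.025),(.4915,.1258,.088,.025)):
    t=P[(np.hypot(P[:,0]-x,P[:,1]-y)<r)&(P[:,2]>z)&(P[:,2]<.12)]; print(len(t),((t.min(0)+t.max(0))/2).round(4),np.median(t,0).round(4))
a=load('scene')[0].astype(int); b=load('s5')[0].astype(int)
for n,(u0,u1,v0,v1) in dict(bottle=(215,245,100,150),rack=(338,408,246,340),sa=(292,308,156,174)).items(): print(n,np.abs(a-b)[v0:v1,u0:u1].mean())
print(telemetry.observe()['contact_force'])
E
```

```text
time: 7.72
tool_pos: [0.494, 0.0144, 0.3894]
tool_rot: [-3.141, 0.003, 0.046]
contact_force: [-0.0, 0.8, 0.1]
opening: 0.0005
grip_force: 0.0
377 [ 0.4978 -0.0144  0.104 ] [ 0.4993 -0.0141  0.1054]
1207 [0.4912 0.1263 0.0911] [0.492  0.1256 0.0918]
bottle 16.00777777777778
rack 10.744630192502532
sa 5.086805555555555
[0.23251397 0.47244757 0.0273692 ]
```

View pics/s5.png

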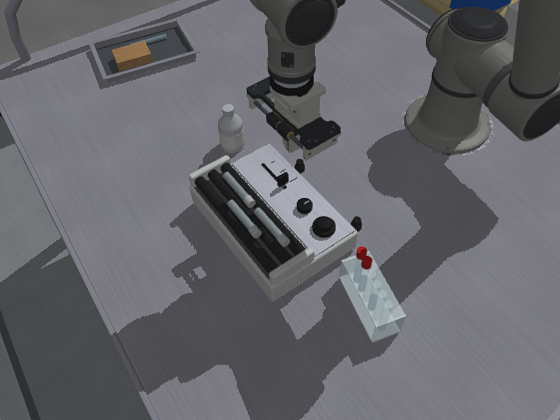

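View pics/w5.png

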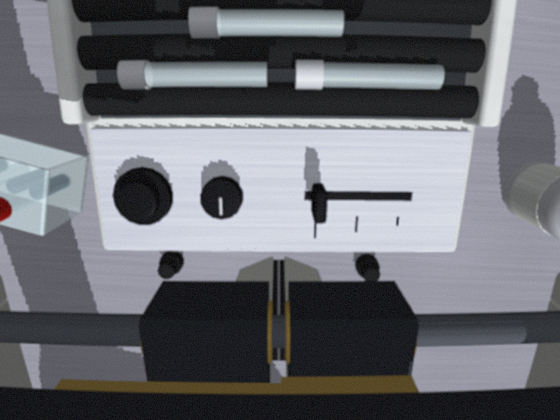

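The lever is at full speed, at (318,203) in the wrist view, and the button is back up with its top at z 0.092. The bottle, rack and stoppers sit at the same pixels as at the start; only the shadows changed. The arm is clear of everything.

```bash
python3 -c "from cell import ticket; print(ticket.hand_in())"
```

```text
the job is handed in; nothing more can be done
None
```

The job is handed in: the speed lever is at the second stop, the start button was then pressed fully down and came back up, and the bottle, rack and stoppers were not moved (about 8 s on the robot clock).

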